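Open the warm plate incubator

ROBOT

A 6-joint arm with a two-finger parallel gripper is mounted at the origin on the work surface. World frame = base frame: x ahead of the robot, y to its left, z up, the work surface at z = 0. Lengths are in m, angles in rad, forces in N, time in s.
With the tool pointing down it reaches from about 0.375 to 0.9 m from the base axis. Payload 3.1 kg.
Tool frame: the origin (TCP) lies midway between the tips of the shut fingers; the grasp point (between the pads) lies 19 mm behind it; z points along the fingers, y is the line along which they close (so a half turn about z gives the same grasp; the last joint's range is limited). The gripper opens to 85 mm and grips with 20 to 120 N. Pads are 22 mm wide; open, the fingers measure 114 mm over their backs; the gripper's body (76 mm by 85 mm) begins 54 mm behind the grasp point. The pads swing forward as they close: fully open they stand 13 mm farther back than shut.
Start: joints at [-1.514, 0.527, 1.433, -0, 1.181, -0.178], TCP at [0.146, -0.608, 0.231] pointing down, gripper open.
Joint ranges: [-3.08, 3.08], [-0.75, 2.2], [0.22, 2.44], [-1.43, 4.57], [0, 2.65], [-2.85, 2.85]. Speed limits (rad/s): [2.79, 2.79, 3.14, 3.14, 3.14, 3.14].

INTERFACE

Orientations are given as a unit quaternion [x, y, z, w].
In Python, from station import manip gives the robot as it stands. The module is installed in compiled form; this text tells all that it offers.
- The arm moves only by the tool apply_moves, never from a script. Its arguments are lists of equal length, an entry for each row: "claw": the gripper's target within -1 to 1 (fully open at 1, half-way at 0, shut at -1); "travel": the shift along the tool's x, y, z scaled (see below), a list of three; "turn": the turn, a rotation vector about the tool's x, y, z scaled (see below), a list of three. In form: {"claw": [claw, ...], "travel": [[dx, dy, dz], ...], "turn": [[rx, ry, rz], ...]}. A call has 1 to 5 rows; each row is the pose to reach, as a shift and turn from the pose commanded when the call began, along the tool's axes at that moment, turning the shorter way round; what a row does not reach only later rows make up. The controller multiplies each number of a shift by 800 mm and each number of a turn by 180 degrees. A row lasts 1/12 s, in which the tool goes at most 41.7 mm and 7.16 degrees, less where a joint would pass 70% of its speed; a pose out of reach is approached as far as the arm can. A call with a number of a shift or a turn outside -1 to 1 is refused whole. A call with a gripper value outside its range is refused whole. The fingers move at their own pace and stop on an object; "newtons" is the grip in N (left out, the last holds). Time passes only in rows, so rows that repeat a pose let the fingers close. It gives the time, the measured TCP pose, the force, the opening and the grip force at its end, in the units of the state.
- manip.sense(): the state, without advancing time (a new reading comes with each control period).
- manip.snapshot(name): name is "side" or "top" or "wrist"; returns a dict with "pixels" (420x560x3 uint8, red, green, blue), "depth" (420x560 float32, m along the optical axis (not along the pixel's ray), 0 where there is no reading), "intrinsics" (3x3 intrinsics, pixels), "R" (3x3) and "t" (3): a world point X has camera coordinates R X + t. Camera axes: x right, y down, z forward; pixel columns grow to the right and rows downward; lengths in m; the calibration is good to about 2 mm. A picture is of the moment at which its call begins.
- manip.sign_off(): hands the job in; it is judged then, once.
The state is a dict: "t": time; "q": joint angles; "qd": joint speeds; "tau": joint torques, N m; "tcp_pos": TCP position; "tool_rot": TCP orientation; "force": force on the tool from outside, world axes, zero at the start; "ft_torque": the same for the moment, N m; "finger_gap": opening from 0.0 (shut) to 1.0 (fully open); "gripper_force": force on a finger pad.
Only numpy, scipy, OpenCV 4.12 (cv2) and the standard library are available. Lean on these libraries where they do the work, as an engineer would, in place of code of your own. Each camera call takes 0.05 s, during which the arm holds its last target. There are 200 camera calls.

TASK

Two small plate incubators stand on the lab bench, one marked orange and one marked blue. Take the orange-handled door by its handle and swing it wide open, about square to the incubator's front, so that the plates inside can be unloaded, then let go and leave it standing open. Leave the blue incubator's door as it is.

Things in the scene. Friction and masses are not known exactly. Their poses are not given: they have to be found in the camera images.
- orange_door (a joint): Orange incubator's door, rad: 0 shut, 1.57 square to the front, stop at 1.9. Hung at its left edge seen from the robot (+y), it swings towards the robot, clockwise from above. No latch; about 1 N at the handle; stays where left; starts 0 to 0.12. Incubator: fixed white box 220 deep x 240 wide x 220 mm high, orange panel on top, front facing the robot within 10 degrees.
- orange_door_handle (a point): Grip point on the orange handle, an upright round bar 14 mm thick, axis 45 mm out from the door's face near its free edge. The point is on that axis 205 mm above the bench, 20 mm below the bar's top; two 10 mm posts at heights 170 and 115 mm hold the bar, free all round above them. Axes turn with the door: x square to it, towards its inner side; y along it to the hinge; z up.
- orange_door_hinge (a point): Point on the upright hinge axis of the orange door, 205 mm above the bench, in the middle of the door's 16 mm thickness; door 232 mm wide, top edge at 217 mm. Axes as for the handle point, turning with the door. The handle's grip point is always 207 mm along -y and 53 mm along -x from here.
- blue_door_handle (a point): Grip point on the handle of the blue incubator, which is built alike, but with a blue handle and top panel; same place on its bar. To be left alone.

How it is judged:
By the outcome, as a careful person would: the job done as asked, in the order asked, and still so for the second after the job is handed in, with the robot touching nothing.
It also fails if it takes over 42 s, if anything falls off the work surface, if the arm or the gripper's body presses on something with over 40 N, if the wrist force passes 120 N, or if a joint passes its speed limit or range.

## Working session

There is one attempt and no reset: what is moved stays moved. The work goes in short steps, Python scripts to look and compute and a tool call to move; the robot and the scene stay as the last step left them, time stands still between calls to the robot, and variables do not carry over. Pictures are saved under pics/ and viewed, at most 10 in all, crops included, and the job is handed in when it is done.

Besides the shell and the picture viewer there is one more tool, called after "Call:" by a JSON object that holds its "method" and its "body". apply_moves: Moves the arm, as the interface text tells. Shifts and turns lie within -1 to 1; 1 stands for 800 mm of shift or 180 degrees of turn. Its arguments: {"type":"object","properties":{"claw":{"type":"array","items":{"type":"number"}},"travel":{"type":"array","items":{"type":"array","items":{"type":"number"}}},"turn":{"type":"array","items":{"type":"array","items":{"type":"number"}}},"newtons":{"type":"number"}},"required":["claw","travel","turn"]}

```bash
mkdir -p pics; python3 - <<'E'
from station import manip
import cv2,numpy as np,pickle
s=manip.sense();print({k:np.round(v,3).tolist() for k,v in s.items()})
d={n:manip.snapshot(n) for n in("side","top")}
pickle.dump(d,open("s0.pkl","wb"))
for n in d: print(n,np.round(d[n]["intrinsics"],1).tolist(),np.round(d[n]["R"],3).tolist(),np.round(d[n]["t"],3).tolist())
cv2.imwrite("pics/a.png",cv2.resize(np.hstack([d["side"]["pixels"],d["top"]["pixels"]])[:,:,::-1],(800,300)))
cv2.imwrite("pics/top.png",d["top"]["pixels"][:,:,::-1])
cv2.imwrite("pics/side.png",d["side"]["pixels"][:,:,::-1])
E
```

```text
{'t': 0.0, 'q': [-1.514, 0.528, 1.434, -0.0, 1.181, -0.179], 'qd': [0.001, 0.001, 0.003, 0.002, -0.001, -0.001], 'tau': [-0.001, -44.235, -17.803, -0.0, 0.008, 0.0], 'tcp_pos': [0.146, -0.607, 0.23], 'tool_rot': [0.993, 0.118, 0.0, -0.001], 'force': [-0.418, -0.142, 0.875], 'ft_torque': [-0.041, 0.023, 0.021], 'gripper_force': 0.0, 'finger_gap': 1.001}
side [[385.1, 0.0, 279.0], [0.0, 385.1, 205.9], [0.0, 0.0, 1.0]] [[-0.831, -0.557, -0.001], [-0.408, 0.61, -0.679], [0.379, -0.564, -0.734]] [0.487, 0.361, 0.653]
top [[432.4, 0.0, 278.5], [0.0, 432.4, 209.9], [0.0, 0.0, 1.0]] [[0.006, -1.0, -0.015], [-0.994, -0.004, -0.111], [0.111, 0.016, -0.994]] [0.008, 0.625, 1.004]
```

View pics/top.png

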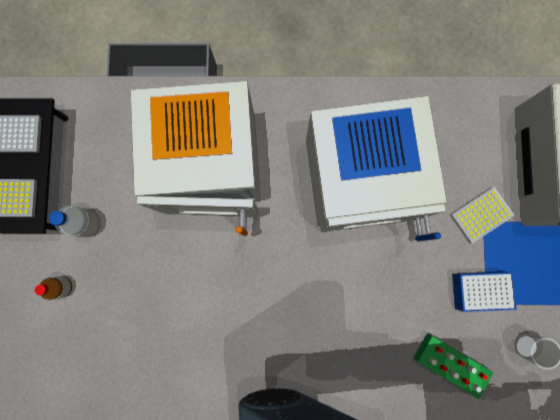

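View pics/side.png

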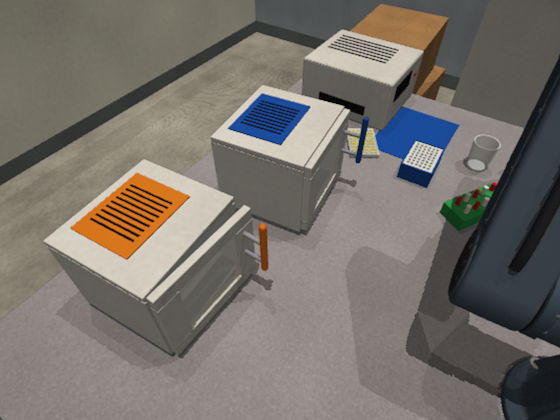

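The top view shows the orange bar end at about (241,230) and its door's top edge running from (138,204) to (254,206), slightly ajar. The side view shows the bar at (264,225–270).

```bash
cat > h.py <<'E'
import numpy as np,cv2
def cloud(s):
    K,R,t,D=s["intrinsics"],s["R"],s["t"],s["depth"]
    v,u=np.indices(D.shape)
    c=np.stack([(u-K[0,2])/K[0,0]*D,(v-K[1,2])/K[1,1]*D,D],-1)
    return (c-t)@R
def orange(s):
    h=cv2.cvtColor(s["pixels"],cv2.COLOR_RGB2HSV)
    return (h[...,0]>5)&(h[...,0]<20)&(h[...,1]>170)&(h[...,2]>90)&(s["depth"]>0)
def bars(s):
    m=orange(s);n,l,st,_=cv2.connectedComponentsWithStats(m.astype(np.uint8));P=cloud(s)
    return [(st[i].tolist(),P[l==i]) for i in range(1,n) if st[i,4]>15]
E
python3 - <<'E'
import pickle,numpy as np,cv2
from h import *
d=pickle.load(open("s0.pkl","rb"))
for n in d:
    for st,p in bars(d[n]):
        print(n,st,p.mean(0).round(4),p.min(0).round(4),p.max(0).round(4))
        if st[4]>1500:
            r=cv2.minAreaRect((p[:,:2]*1000).astype(np.float32));print("panel",r)
        else:
            for lo in np.arange(.09,.23,.02):
                q=p[(p[:,2]>lo)&(p[:,2]<lo+.02)]
                if len(q)>3:print(round(lo,2),len(q),q.mean(0).round(4))
P=cloud(d["top"])
# door top edge: points at z .207-.227 ; print per column the x extents of the slab
for u in range(140,256,8):
    c=P[190:225,u];k=(c[:,2]>.205)&(c[:,2]<.23)
    print(u,[(i+190,*c[i].round(3)) for i in np.where(k)[0][-9:]][::2])
E
```

```text
side [71, 174, 118, 85, 4344] [0.768  0.1943 0.2225] [0.7015 0.1054 0.2183] [0.8402 0.2708 0.2264]
panel ((771.7841186523438, 187.9153594970703), (130.91748046875, 158.23843383789062), 4.495898723602295)
side [259, 224, 9, 46, 288] [0.5597 0.0904 0.1688] [0.5549 0.0845 0.0968] [0.5678 0.0941 0.2262]
0.09 24 [0.5595 0.0905 0.1034]
0.11 38 [0.5597 0.0906 0.1206]
0.13 36 [0.5597 0.0909 0.1404]
0.15 41 [0.5595 0.0907 0.1604]
0.17 49 [0.5596 0.0906 0.1808]
0.19 44 [0.5591 0.0905 0.2001]
0.21 56 [0.5606 0.0896 0.219 ]
top [151, 92, 81, 67, 4148] [0.7746 0.1869 0.2231] [0.7062 0.1043 0.2169] [0.8444 0.269  0.2295]
panel ((775.6075439453125, 187.58187866210938), (128.28225708007812, 158.0334014892578), 4.431849956512451)
top [236, 226, 11, 9, 51] [0.5642 0.0843 0.2053] [0.5599 0.0794 0.1121] [0.5716 0.0914 0.2266]
0.19 6 [0.5633 0.0808 0.2032]
0.21 34 [0.5652 0.0855 0.223 ]
top [41, 291, 15, 8, 61] [0.4233 0.5341 0.0721] [0.4148 0.5227 0.0607] [0.4321 0.553  0.0849]
140 [(np.int64(195), np.float64(0.634), np.float64(0.286), np.float64(0.213)), (np.int64(197), np.float64(0.629), np.float64(0.
[... 4494 characters left out ...]
093), np.float64(0.215)), (np.int64(205), np.float64(0.614), np.float64(0.093), np.float64(0.217))]
244 [(np.int64(199), np.float64(0.626), np.float64(0.077), np.float64(0.216)), (np.int64(201), np.float64(0.621), np.float64(0.077), np.float64(0.22)), (np.int64(203), np.float64(0.618), np.float64(0.077), np.float64(0.217)), (np.int64(205), np.float64(0.614), np.float64(0.077), np.float64(0.214))]
252 [(np.int64(199), np.float64(0.626), np.float64(0.061), np.float64(0.217)), (np.int64(201), np.float64(0.622), np.float64(0.061), np.float64(0.215)), (np.int64(203), np.float64(0.618), np.float64(0.061), np.float64(0.217)), (np.int64(205), np.float64(0.614), np.float64(0.061), np.float64(0.215))]
```

```bash
cat >> h.py <<'E'
from scipy.spatial.transform import Rotation as Rot
def row(x,y,z,yaw):
    """apply_moves row taking TCP to x,y,z, pointing down, tool y at yaw"""
    from station import manip
    s=manip.sense();R0=Rot.from_quat(s["tool_rot"])
    c,n=np.cos(yaw),np.sin(yaw)
    Rt=Rot.from_matrix(np.array([[-n,c,0],[c,n,0],[0,0,-1.]]))
    dp=R0.inv().apply(np.array([x,y,z])-s["tcp_pos"])/.8
    return dp.round(4).tolist(),((R0.inv()*Rt).as_rotvec()/np.pi).round(4).tolist()
E
python3 -c "
from h import *
print(row(.5635,.086,.30,1.556))"
```

```text
([0.7098, -0.7206, -0.0853], [0.0001, -0.0009, -0.9203])
```

Call:
{"method": "apply_moves", "body": {"claw": [1,1,1,1,1], "travel": [[0.71,-0.72,-0.085],[0.71,-0.72,-0.085],[0.71,-0.72,-0.085],[0.71,-0.72,-0.085],[0.71,-0.72,-0.085]], "turn": [[0,0,-0.92],[0,0,-0.92],[0,0,-0.92],[0,0,-0.92],[0,0,-0.92]]}}

```text
t: 0.52
tcp_pos: [0.2537, -0.4278, 0.2484]
tool_rot: [0.908, 0.42, 0.0, -0.001]
force: [0.2, 0.1, -0.3]
finger_gap: 0.998
gripper_force: 0.0
```

```bash
python3 -c "
from h import *
print(row(.5635,.086,.30,1.556))"
```

```text
([0.7402, -0.1212, -0.0638], [0.0001, -0.0004, -0.7196])
```

Call:
{"method": "apply_moves", "body": {"claw": [1,1,1,1,1], "travel": [[0.74,-0.121,-0.064],[0.74,-0.121,-0.064],[0.74,-0.121,-0.064],[0.74,-0.121,-0.064],[0.74,-0.121,-0.064]], "turn": [[0,0,-0.72],[0,0,-0.72],[0,0,-0.72],[0,0,-0.72],[0,0,-0.72]]}}

```text
t: 0.93
tcp_pos: [0.3618, -0.2507, 0.2665]
tool_rot: [0.735, 0.678, 0.0, -0.0]
force: [0.3, 0.7, 0.3]
finger_gap: 1.005
gripper_force: 0.0
```

```bash
python3 -c "
from h import *
print(row(.5635,.086,.30,1.556))"
```

```text
([0.4395, 0.218, -0.0417], [0.0, -0.0001, -0.5206])
```

Call:
{"method": "apply_moves", "body": {"claw": [1,1,1,1,1], "travel": [[0.44,0.218,-0.042],[0.44,0.218,-0.042],[0.44,0.218,-0.042],[0.44,0.218,-0.042],[0.44,0.218,-0.042]], "turn": [[0,0,-0.52],[0,0,-0.52],[0,0,-0.52],[0,0,-0.52],[0,0,-0.52]]}}

```text
t: 1.35
tcp_pos: [0.4694, -0.0731, 0.2843]
tool_rot: [0.49, 0.872, -0.0, -0.0]
force: [0.7, -1.0, 0.3]
finger_gap: 1.0
gripper_force: 0.0
```

```bash
python3 -c "
from h import *
print(row(.5635,.086,.30,1.556))"
```

```text
([0.1088, 0.2038, -0.0197], [-0.0, -0.0001, -0.3214])
```

Call:
{"method": "apply_moves", "body": {"claw": [1,1,1,1,1], "travel": [[0.109,0.204,-0.02],[0.109,0.204,-0.02],[0.109,0.204,-0.02],[0.109,0.204,-0.02],[0.109,0.204,-0.02]], "turn": [[0,0,-0.32],[0,0,-0.32],[0,0,-0.32],[0,0,-0.32],[0,0,-0.32]]}}

```text
t: 1.77
tcp_pos: [0.566, 0.0878, 0.3004]
tool_rot: [0.197, 0.98, 0.001, 0.001]
force: [0.4, -0.8, 0.9]
finger_gap: 1.001
gripper_force: 0.0
```

```bash
python3 -c "
from h import *
print(row(.5635,.086,.30,1.556))"
```

```text
([0.0021, -0.0033, 0.0005], [0.0007, 0.0005, -0.1214])
```

Call:
{"method": "apply_moves", "body": {"claw": [1,1,1,1,1], "travel": [[0.002,-0.003,0],[0.002,-0.003,0],[0.002,-0.003,0],[0.002,-0.003,0],[0.002,-0.003,0]], "turn": [[0,0,-0.121],[0,0,-0.121],[0,0,-0.121],[0,0,-0.121],[0,0,-0.121]]}}

```text
t: 2.18
tcp_pos: [0.5614, 0.082, 0.2998]
tool_rot: [0.014, 1.0, 0.0, -0.0]
force: [0.1, 0.6, -0.8]
finger_gap: 1.0
gripper_force: 0.0
```

```bash
python3 - <<'E'
from station import manip
from h import *
s=manip.snapshot("wrist");cv2.imwrite("pics/w1.png",s["pixels"][:,:,::-1])
for st,p in bars(s):
    q=p[(p[:,2]>.221)]; print(st,p.mean(0).round(4),len(q),q.mean(0).round(4) if len(q) else '')
print(manip.sense()["q"].round(3),row(.5635,.086,.19,1.556))
E
```

```text
[275, 211, 18, 18, 259] [0.5612 0.0857 0.2232] 227 [0.5616 0.0857 0.2236]
[332, 378, 49, 26, 664] [0.7148 0.1444 0.2259] 656 [0.7149 0.1444 0.226 ]
[444, 406, 10, 14, 95] [0.7479 0.2275 0.2244] 95 [0.7479 0.2275 0.2244]
[457, 408, 20, 12, 171] [0.7382 0.2352 0.2338] 171 [0.7382 0.2352 0.2338]
[-0.052  0.376  1.494  0.     1.272 -1.594] ([-0.0025, 0.0052, 0.1374], [0.0, -0.0002, -0.0044])
```

View pics/w1.png

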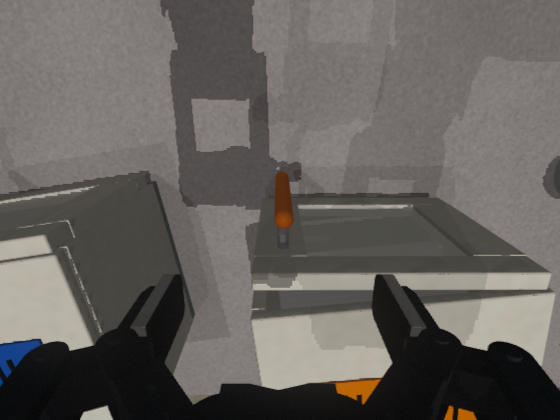

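The wrist view shows the orange bar's top at (283,219), centred between the open fingers. The door lies beyond it, clear of them. I'll descend and close.

Call:
{"method": "apply_moves", "body": {"claw": [1,1,1,1,1], "travel": [[-0.002,0.005,0.04],[-0.002,0.005,0.08],[-0.002,0.005,0.11],[-0.002,0.005,0.137],[-0.002,0.005,0.137]], "turn": [[0,0,-0.0044],[0,0,-0.0044],[0,0,-0.0044],[0,0,-0.0044],[0,0,-0.0044]], "newtons": 40}}

```text
t: 2.65
tcp_pos: [0.56, 0.0857, 0.1863]
tool_rot: [0.007, 1.0, 0.0, -0.005]
force: [-0.4, -0.2, -1.0]
finger_gap: 0.997
gripper_force: 0.0
```

Call:
{"method": "apply_moves", "body": {"claw": [-1,-1,-1,-1,-1], "travel": [[0,0,0],[0,0,0],[0,0,0],[0,0,0],[0,0,0]], "turn": [[0,0,0],[0,0,0],[0,0,0],[0,0,0],[0,0,0]]}}

```text
t: 3.07
tcp_pos: [0.5642, 0.0859, 0.192]
tool_rot: [0.006, 1.0, -0.0, 0.001]
force: [0.5, -0.1, 1.2]
finger_gap: 0.297
gripper_force: 0.0
```

Call:
{"method": "apply_moves", "body": {"claw": [-1,-1,-1,-1,-1], "travel": [[0,0,0],[0,0,0],[0,0,0],[0,0,0],[0,0,0]], "turn": [[0,0,0],[0,0,0],[0,0,0],[0,0,0],[0,0,0]]}}

```text
t: 3.48
tcp_pos: [0.5641, 0.0859, 0.1917]
tool_rot: [0.006, 1.0, -0.0, 0.001]
force: [-0.6, 0.5, 5.5]
finger_gap: 0.148
gripper_force: 39.2
```

```bash
python3 -c "
import numpy as np
for k in range(1,6):
    a=np.radians(3.4*k);s,c=np.sin(a),1-np.cos(a)
    print(np.round([(-.054*c+.2065*s)/.8,(.2065*c+.054*s)/.8,a/np.pi],4))"
```

```text
[0.0152 0.0045 0.0189]
[0.0301 0.0098 0.0378]
[0.0446 0.016  0.0567]
[0.0588 0.0231 0.0756]
[0.0725 0.031  0.0944]
```

Call:
{"method": "apply_moves", "body": {"claw": [-1,-1,-1,-1,-1], "travel": [[0.0152,0.0045,0],[0.0301,0.0098,0],[0.0446,0.016,0],[0.0588,0.0231,0],[0.0725,0.031,0]], "turn": [[0,0,0.0189],[0,0,0.0378],[0,0,0.0567],[0,0,0.0756],[0,0,0.0944]]}}

```text
t: 3.9
tcp_pos: [0.5069, 0.1115, 0.1917]
tool_rot: [0.155, 0.988, 0.0, 0.002]
force: [1.5, 2.0, 4.1]
finger_gap: 0.148
gripper_force: 40.2
```

```bash
cat > chk.py <<'E'
from station import manip
from h import *
s=manip.sense();print(s["q"].round(2),s["force"].round(1),s["ft_torque"].round(2),s["tcp_pos"].round(4),s["gripper_force"])
H=np.array([.6205,.292]);R=Rot.from_quat(s["tool_rot"]).as_matrix()
print("hinge in tool",(R.T@np.r_[H-s["tcp_pos"][:2],0]).round(4),"yaw_y",np.arctan2(R[1,1],R[0,1]))
E
python3 chk.py
```

```text
[ 0.    0.44  1.74  0.    0.96 -1.26] [1.5 2.  4.1] [ 0.13 -0.2   0.09] [0.5069 0.1115 0.1917] 40.160810351371765
hinge in tool [-0.0528  0.2066  0.0005] yaw_y 1.2591574391078098
```

Call:
{"method": "apply_moves", "body": {"claw": [-1,-1,-1,-1,-1], "travel": [[0.0152,0.0045,0],[0.0301,0.0098,0],[0.0446,0.016,0],[0.0588,0.0231,0],[0.0725,0.031,0]], "turn": [[0,0,0.0189],[0,0,0.0378],[0,0,0.0567],[0,0,0.0756],[0,0,0.0944]]}}

```text
t: 4.32
tcp_pos: [0.4593, 0.153, 0.1917]
tool_rot: [0.299, 0.954, 0.001, 0.002]
force: [2.3, 1.0, 4.0]
finger_gap: 0.15
gripper_force: 40.2
```

Call:
{"method": "apply_moves", "body": {"claw": [-1,-1,-1,-1,-1], "travel": [[0.0152,0.0045,0],[0.0301,0.0098,0],[0.0446,0.016,0],[0.0588,0.0231,0],[0.0725,0.031,0]], "turn": [[0,0,0.0189],[0,0,0.0378],[0,0,0.0567],[0,0,0.0756],[0,0,0.0944]]}}

```text
t: 4.73
tcp_pos: [0.4258, 0.2066, 0.1917]
tool_rot: [0.437, 0.9, 0.001, 0.002]
force: [2.6, -0.5, 4.4]
finger_gap: 0.146
gripper_force: 40.2
```

```bash
python3 chk.py
```

```text
[ 0.22  0.38  1.85 -0.    0.9  -0.45] [ 2.6 -0.5  4.4] [-0.06 -0.24  0.03] [0.4258 0.2066 0.1917] 40.196553468704224
hinge in tool [-0.0532  0.2058  0.0009] yaw_y 0.6665037319230706
```

Call:
{"method": "apply_moves", "body": {"claw": [-1,-1,-1,-1,-1], "travel": [[0.0152,0.0045,0],[0.0301,0.0098,0],[0.0446,0.016,0],[0.0588,0.0231,0],[0.0725,0.031,0]], "turn": [[0,0,0.0189],[0,0,0.0378],[0,0,0.0567],[0,0,0.0756],[0,0,0.0944]]}}

```text
t: 5.15
tcp_pos: [0.4095, 0.2677, 0.1917]
tool_rot: [0.565, 0.825, 0.002, 0.002]
force: [2.5, -0.0, 4.2]
finger_gap: 0.15
gripper_force: 40.2
```

Call:
{"method": "apply_moves", "body": {"claw": [-1,-1,-1,-1,-1], "travel": [[0.0152,0.0045,0],[0.0301,0.0098,0],[0.0446,0.016,0],[0.0588,0.0231,0],[0.0725,0.031,0]], "turn": [[0,0,0.0189],[0,0,0.0378],[0,0,0.0567],[0,0,0.0756],[0,0,0.0944]]}}

```text
t: 5.57
tcp_pos: [0.4118, 0.3307, 0.1917]
tool_rot: [0.681, 0.733, 0.002, 0.002]
force: [4.1, -2.1, 3.1]
finger_gap: 0.145
gripper_force: 40.2
```

Call:
{"method": "apply_moves", "body": {"claw": [-1,-1], "travel": [[0,0,0],[0,0,0]], "turn": [[0,0,0],[0,0,0]]}}

```text
t: 5.73
tcp_pos: [0.4119, 0.3308, 0.1917]
tool_rot: [0.679, 0.734, 0.002, 0.001]
force: [3.2, -0.2, 5.3]
finger_gap: 0.148
gripper_force: 40.4
```

```bash
python3 chk.py; python3 - <<'E'
from station import manip
from h import *
s=manip.snapshot("top");cv2.imwrite("pics/t2.png",s["pixels"][:,:,::-1])
E
```

```text
[ 0.47  0.45  1.72 -0.    0.97  0.39] [ 3.2 -0.2  5.3] [-0.02 -0.39 -0.01] [0.4119 0.3308 0.1917] 40.39798200130463
hinge in tool [-0.0552  0.2049  0.001 ] yaw_y 0.07902667827975614
```

View pics/t2.png

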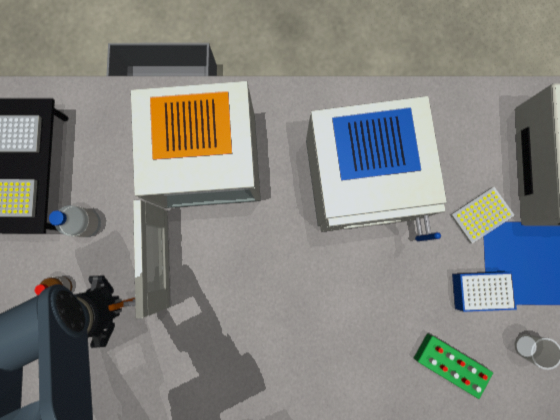

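The top view shows the door standing square to the front, its edge running from (137,202) to (140,315). The gripper on the bar at (115,302) is clear of everything else. I'll release and rise.

Call:
{"method": "apply_moves", "body": {"claw": [1,1,1,1,1], "travel": [[0,0,0],[0,0,0],[0,0,0],[0,0,0],[0,0,0]], "turn": [[0,0,0],[0,0,0],[0,0,0],[0,0,0],[0,0,0]]}}

```text
t: 6.2
tcp_pos: [0.4093, 0.3295, 0.1903]
tool_rot: [0.68, 0.734, -0.001, -0.0]
force: [0.1, -0.0, -0.5]
finger_gap: 0.848
gripper_force: 0.0
```

Call:
{"method": "apply_moves", "body": {"claw": [1,1,1,1,1], "travel": [[0,0,0],[0,0,-0.02],[0,0,-0.05],[0,0,-0.09],[0,0,-0.13]], "turn": [[0,0,0],[0,0,0],[0,0,0],[0,0,0],[0,0,0]]}}

```text
t: 6.62
tcp_pos: [0.409, 0.3295, 0.295]
tool_rot: [0.68, 0.734, -0.001, -0.001]
force: [1.2, -0.2, -0.5]
finger_gap: 1.0
gripper_force: 0.0
```

Call:
{"method": "apply_moves", "body": {"claw": [1,1,1,1,1], "travel": [[0,0,-0.02],[0,0,-0.02],[0,0,-0.02],[0,0,-0.02],[0,0,-0.02]], "turn": [[0,0,0],[0,0,0],[0,0,0],[0,0,0],[0,0,0]]}}

```text
t: 7.03
tcp_pos: [0.4088, 0.3294, 0.3089]
tool_rot: [0.68, 0.733, -0.002, -0.001]
force: [-0.5, -0.3, -0.3]
finger_gap: 0.998
gripper_force: 0.0
```

```bash
python3 chk.py; python3 - <<'E'
from station import manip
from h import *
s=manip.snapshot("top");t=manip.snapshot("side");P=cloud(s)
k=(P[...,2]>.209)&(P[...,2]<.224)&(P[...,0]>.40)&(P[...,0]<.6)&(P[...,1]>.26)&(P[...,1]<.31)
q=P[k];f=np.polyfit(q[:,0],q[:,1],1);print(k.sum(),"door slope",f,"theta",1.5708+.077-np.arctan(-f[0])*-1)
cv2.imwrite("pics/e.png",cv2.resize(np.hstack([s["pixels"],t["pixels"]])[:,:,::-1],(800,300)))
E
```

```text
[0.47 0.31 1.58 0.   1.26 0.39] [-0.5 -0.3 -0.3] [0.03 0.01 0.02] [0.4088 0.3294 0.3089] 0.0
hinge in tool [-0.0533  0.2083 -0.0007] yaw_y 0.07608053166908704
934 door slope [0.06580747 0.24934504] theta 1.5820872747624808
```

View pics/e.png

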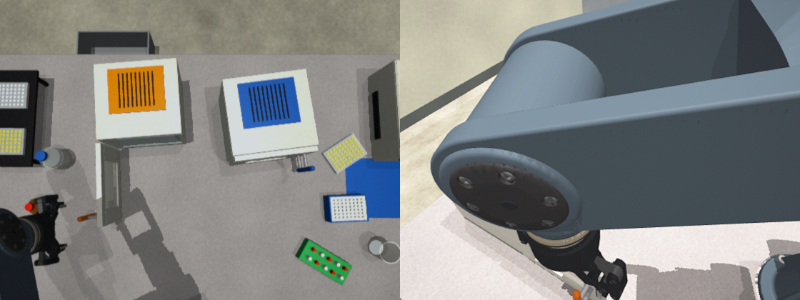

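The composite shows the orange door standing square at (105,140–225), the bar at (87,217) free with the gripper clear above, and the blue door unchanged.

```bash
python3 -c "
from station import manip
print(manip.sign_off())"
```

```text
the job is handed in; nothing more can be done
None
```

The orange incubator's door is open at about 1.58 rad (square to the front) and released, the blue door was left as it was, and the job was handed in after about 7 s of robot time.

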